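Hold the slicer's flat pusher down in its feed slot

TASK

Two pushers of the vegetable slicer hang on the hook rack: lift the flat one up and off its hook and pass its foot down into the narrow feed slot on top of the slicer, until it presses the sprung safety plate inside well down, past the middle of its travel. Finish while still gripping the pusher and holding the plate pressed like that; do not let go or put anything down, and leave everything else on the counter where it is.

Things in the scene. Friction and masses are not known exactly. Their poses are not given: they have to be found in the camera images.
- flat_pusher: The flat pusher, black plastic, about 0.12 kg (varies), 14 mm thick (own x), 44 mm wide (own y), 152 mm tall (own z, up); same after a half turn about z. Origin: centre of its foot's underside. From the bottom: solid foot z 0-80 mm; eye z 80-116 mm (24 mm wide opening along x between 10 mm side bars); grip block z 116-152 mm. It starts upright on either hook, grip block resting on the hook's bar.
- pusher_grip (a point): Middle of the flat pusher's solid grip block (14 x 44 x 36 mm), 134 mm above the pusher's origin, axes as the pusher's; pinch it here across its 44 mm width (fingers closing along y).
- round_pusher: The other pusher, which stays on its hook: black plastic, same eye and grip block but a round foot, 48 mm in diameter and 80 mm tall. Origin: centre of the underside of its foot. Own x is along its hook. Hanging, either pusher has its underside 30 mm and its top 182 mm above the counter.
- rack: Fixed hook rack: wooden foot 240 x 60 mm, 12 mm thick, its near edge 30 mm towards own +x from the origin; two steel posts and a cross bar (centre 142 mm high, 60 mm towards own +x of the origin) that carries two hooks 130 mm apart. Origin: on the counter, midway below the two hanging places. The hooks point towards own -x (roughly to the robot).
- hook_left (a point): Hanging place on the rack's own +y side, on the centre line of the hook's level bar (8 mm thick, 142 mm high, along the rack's x). The bar runs on 20 mm to own -x, then slants up to a tip 30 mm out (its top 16 mm above the bar's centre line). To clear it, lift the pusher 13 to 27 mm (19 is the middle), then go 45 mm or more to own -x.
- hook_right (a point): The same for the hook on the rack's own -y side.
- slicer: Fixed vegetable slicer: steel motor base 210 (own x) x 180 (own y) mm, 100 mm tall, with a grey plastic feed chute on top, a block 80 (x) x 96 (y) mm whose flat rim is 165 mm above the counter. The feed slot goes straight down in the middle of the chute. Origin: on the counter, below the middle of the slot; z up.
- slot_mouth (a point): Centre of the feed slot's mouth, level with the chute's rim, 165 mm above the counter; axes as the slicer's. The slot is 16 mm wide along x and 46 mm along y (2 mm more than the flat pusher's foot each way), its edge bevelled by 4 mm; it runs 65 mm deep below the rim. Half a turn about z makes no difference.
- safety_plate (a joint): Travel of the sprung steel safety plate that fills the slot: 0 m up, growing downwards to 0.022 m at its stop; its top is 22 mm below the rim at 0, 44 mm below at the stop. The spring needs about 4 N to start, 6.5 N at 11 mm, 9 N at the stop, more than the pusher's weight, and lifts the plate when let go.
- canister_big: White and blue ceramic canister, 90 mm in diameter, 150 mm tall, behind the rack. Origin: centre of its underside. To be left alone.
- canister_small: White and blue ceramic canister, 70 mm in diameter, 110 mm tall, in front and left of the rack. Origin: centre of its underside. To be left alone.
- bowl: Blue bowl, 90 mm in diameter, 45 mm tall, behind the slicer. Origin: centre of its underside. To be left alone.
- mug: White mug, 76 mm in diameter, 90 mm tall, beside the rack. Origin: centre of its underside. To be left alone.
- spice_jar: Amber spice jar, 40 mm in diameter, 60 mm tall, in front between rack and slicer. Origin: centre of its underside. To be left alone.
- oil_bottle: Green oil bottle, 56 mm in diameter, 170 mm tall, on the slicer's own -y side. Origin: centre of its underside. To be left alone.
- spoon: Wooden spoon, 200 mm long, lying in front of the slicer. Origin: on its underside. To be left alone.
Things that resemble listed ones, but are neither listed nor needed, are in the scene too. There is more than one size of the flat_pusher; the job needs the largest.

How it is judged:
By the outcome, as a careful person would: the job done as asked, in the order asked, and still so for the second after the job is handed in, while the arm keeps its last pose, push and grip.
It also fails if it takes over 48 s, if anything falls off the work surface, if the arm or the gripper's body presses on something with over 40 N, if the wrist force passes 120 N, or if a joint passes its speed limit or range.

ROBOT

A 6-joint arm with a two-finger parallel gripper is mounted at the origin on the work surface. World frame = base frame: x ahead of the robot, y to its left, z up, the work surface at z = 0. Lengths are in m, angles in rad, forces in N, time in s.
With the tool pointing down it reaches from about 0.35 to 0.85 m from the base axis. Payload 8.1 kg.
Tool frame: the origin (TCP) lies at the centre of the arm's flange, where the gripper is bolted on; the fingertips stand 186 mm ahead of it and the grasp point (between the pads) lies 167 mm ahead of it; z points along the fingers, y is the line along which they close (so a half turn about z gives the same grasp; the last joint's range is limited). The gripper opens to 93 mm and grips with 3 to 60 N. Pads are 15 mm wide; open, the fingers measure 128 mm over their backs; the gripper's body (75 mm by 188 mm) begins 65 mm behind the grasp point.
Start: joints at [1.034, 0.13, 1.488, -0, 1.523, -0.085], TCP at [0.262, 0.54, 0.405] pointing down, gripper open.
Joint ranges: [-2.96, 2.96], [-0.89, 2.26], [0.02, 2.5], [-1.34, 4.48], [0, 2.73], [-2.66, 2.66]. Speed limits (rad/s): [2.39, 2.39, 2.79, 3.14, 3.14, 3.14].

INTERFACE

Orientations are given as a rotation vector (axis times angle).
In Python, from plant import robot gives the robot as it stands.
- The arm moves only by the tool apply_moves, never from a script. Its argument "series" is a list of rows, each a list of 2 entries, a list of its own where there are three numbers: the shift along the tool's x, y, z in mm, then the turn, a rotation vector about the tool's x, y, z in rad. A call has 1 to 12 rows; each row shifts and turns the commanded pose from where the row before left it, along the tool's axes as they then stand; what a row does not reach is not made up. A row lasts 1/12 s, in which the tool goes at most 41.7 mm and 7.16 degrees, less where a joint would pass 70% of its speed; a pose out of reach is approached as far as the arm can. A call is refused whole if a number of a shift passes 41.7 or a number of a turn 0.125, either way. A call with a gripper value outside its range is refused whole. "claw" is the opening, from 0 (shut) to 1 (fully open), set as the call begins (left out, the last holds). The fingers move at their own pace and stop on an object; "newtons" is the grip in N (left out, the last holds). Time passes only in rows, so rows that do not move let the fingers close. It gives the time, the measured TCP pose, the force, the opening and the grip force at its end, in the units of the state.
- robot.read_state(): the state, without advancing time (a new reading comes with each control period).
- robot.read_camera(name): name is "scene" or "top" or "wrist"; returns (picture, depth): 384x512x3 uint8, blue, green, red; 384x512 float32, m along the optical axis (not along the pixel's ray), 0 where there is no reading.
- robot.calibration(name): a dict with "fx", "fy", "cx", "cy" (pixels), "D" ([k1, k2, p1, p2, k3] as OpenCV has them; the pictures are not rectified), "extrinsics" (4x4, takes a point from world to camera coordinates). Camera axes: x right, y down, z forward; pixel columns grow to the right and rows downward; lengths in m; the calibration is good to about 2 mm. A picture is of the moment at which its call begins: read the wrist's pose just before it. calibration takes no time and is no camera call; for the wrist camera it gives the pose at the moment of the call.
- robot.close_job(): hands the job in; it is judged then, once.
The state is a dict: "t": time; "q": joint angles; "dq": joint speeds; "joint_torque": joint torques, N m; "tool_pos": TCP position; "orientation": TCP orientation; "force": force on the tool from outside, world axes, zero at the start; "wrist_torque": the same for the moment, N m; "opening": finger opening in m; "gripper_force": force on a finger pad.
Only numpy, scipy, OpenCV 4.12 (cv2) and the standard library are available. Lean on these libraries where they do the work, as an engineer would, in place of code of your own. Each camera call takes 0.05 s, during which the arm holds its last target. There are 200 camera calls.

## Working session

There is one attempt and no reset: what is moved stays moved. The work goes in short steps, Python scripts to look and compute and a tool call to move; the robot and the scene stay as the last step left them, time stands still between calls to the robot, and variables do not carry over. Pictures are saved under pics/ and viewed, at most 10 in all, crops included, and the job is handed in when it is done.

Besides the shell and the picture viewer there is one more tool, called after ">>>" in YAML: its name, and indented under it one key for each argument. apply_moves: Moves the arm, as the interface text tells. Its arguments: {"type":"object","properties":{"series":{"type":"array"},"claw":{"type":"number"},"newtons":{"type":"number"}},"required":["series"]}

```bash
mkdir -p pics; ls; python3 - <<'E'
from plant import robot
import cv2,numpy as np
for n in("scene","top"):
    p,d=robot.read_camera(n); cv2.imwrite(f"pics/{n}.png",p); np.savez(f"{n}.npz",p=p,d=d); c=robot.calibration(n); print(n,c)
E
```

```text
pics
scene {'fx': 365.64905690931835, 'fy': 365.64905690931835, 'cx': 261.44156090998075, 'cy': 193.33137507126662, 'D': array([-0.10317795,  0.        ,  0.        ,  0.        ,  0.        ]), 'extrinsics': array([[-0.47550773,  0.87959511,  0.01431227,  0.2930111 ],
       [ 0.67201504,  0.37369317, -0.63933496, -0.27865747],
       [-0.56770431, -0.29439065, -0.76879514,  1.30921427],
       [ 0.        ,  0.        ,  0.        ,  1.        ]])}
top {'fx': 370.65602095038764, 'fy': 370.65602095038764, 'cx': 250.9018012539472, 'cy': 189.734397913998, 'D': array([-0.08765515,  0.        ,  0.        ,  0.        ,  0.        ]), 'extrinsics': array([[ 0.00952301, -0.99953449, -0.02898471, -0.01959882],
       [-0.99847431, -0.00792827, -0.0546461 ,  0.53067337],
       [ 0.05439086,  0.02946089, -0.99808501,  1.30944419],
       [ 0.        ,  0.        ,  0.        ,  1.        ]])}
```

View pics/scene.png

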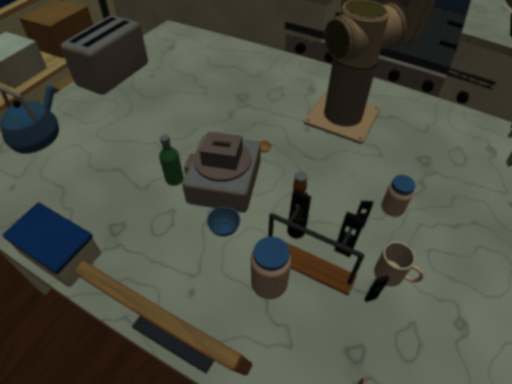

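View pics/top.png

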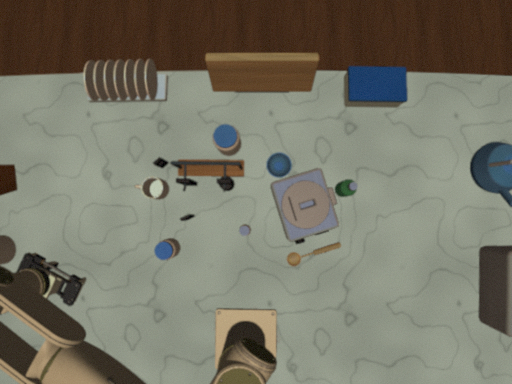

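The scene view shows the rack at about (315,250) with pushers at (300,205) and (348,230), and the slicer at (222,170). In the top view the rack is at (210,168), with pushers at (187,182) and (227,183). The slicer slot is near (307,204). Next I'll enlarge both and get rough positions.

```bash
cat > h.py <<'E'
import numpy as np,cv2
from plant import robot
def K(c): return np.array([[c["fx"],0,c["cx"]],[0,c["fy"],c["cy"]],[0,0,1.]])
def ray(c,u,v):
    x,y=cv2.undistortPoints(np.array([[[u,v]]],float),K(c),c["D"])[0,0]
    E=c["extrinsics"];R=E[:3,:3];return -R.T@E[:3,3],R.T@np.array([x,y,1.])
def onz(c,u,v,z):
    o,d=ray(c,u,v);return o+d*(z-o[2])/d[2]
def cloud(c,d):
    v,u=np.mgrid[:d.shape[0],:d.shape[1]]
    p=cv2.undistortPoints(np.stack([u,v],-1).reshape(-1,1,2).astype(float),K(c),c["D"]).reshape(*d.shape,2)
    P=np.dstack([p,np.ones(d.shape)])*d[...,None]
    E=c["extrinsics"];return (P-E[:3,3])@E[:3,:3]
E
python3 - <<'E'
from h import *
A=np.load("scene.npz");B=np.load("top.npz")
a=cv2.resize(A["p"][150:320,250:430],None,fx=2.2,fy=2.2,interpolation=2)
b=cv2.resize(B["p"][120:280,130:370],(400,267),interpolation=2)
im=np.zeros((max(a.shape[0],267),a.shape[1]+400,3),np.uint8);im[:a.shape[0],:a.shape[1]]=a;im[:267,a.shape[1]:]=b
cv2.imwrite("pics/c.png",np.clip(im*1.8,0,255).astype(np.uint8))
c=robot.calibration("top");P=cloud(c,B["d"])
for n,u,v in[("rackL",187,182),("rackR",227,183),("slot",307,204),("a",160,162),("b",187,217),("posts",182,164),("posts2",240,164)]:
    q=P[v-5:v+6,u-5:u+6].reshape(-1,3);i=q[:,2].argmax();print(n,P[v,u].round(3),"highest",q[i].round(3))
E
```

```text
rackL [0.545 0.182 0.179] highest [0.553 0.18  0.19 ]
rackR [0.544 0.057 0.161] highest [0.554 0.07  0.188]
slot [ 0.479 -0.199  0.146] highest [ 0.466 -0.199  0.171]
a [0.623 0.303 0.062] highest [ 0.459 -0.054  1.335]
b [0.433 0.194 0.11 ] highest [0.433 0.203 0.115]
posts [0.606 0.207 0.143] highest [ 0.459 -0.054  1.335]
posts2 [0.608 0.018 0.134] highest [ 0.459 -0.054  1.335]
```

View pics/c.png

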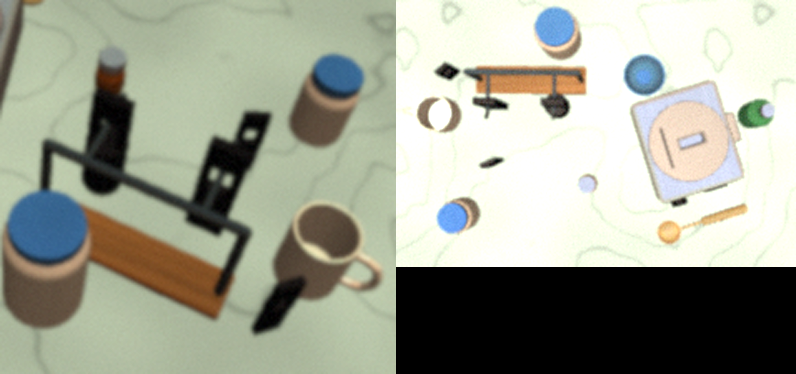

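The top view confirms it: the large flat pusher is on the left hook at about (0.55,0.181), with smaller decoys standing nearby at (0.43,0.19) and (0.62,0.30). I'll move the wrist camera in next.

```bash
cat >> h.py <<'E'
from scipy.spatial.transform import Rotation as Ro
def plan(xyz,yaw):
    "shift mm in tool axes and turn, to a downward pose whose tool y is at world yaw (tool y mod pi)"
    s=robot.read_state();R=Ro.from_rotvec(s["orientation"]);M=R.as_matrix()
    best=None
    for y in(yaw,yaw+np.pi):
        ty=np.array([np.cos(y),np.sin(y),0]);tz=np.array([0,0,-1.]);T=np.c_[np.cross(ty,tz),ty,tz]
        r=Ro.from_matrix(M.T@T).as_rotvec()
        if best is None or np.linalg.norm(r)<np.linalg.norm(best):best=r
    sh=M.T@(np.array(xyz)-s["tool_pos"])*1000
    print("t",s["t"],"pos",s["tool_pos"].round(4) if hasattr(s["tool_pos"],"round") else s["tool_pos"],"shift",sh.round(1),"turn",best.round(4),"F",np.round(s["force"],1),"q",np.round(s["q"],2),"op",s["opening"]); print(M.round(3))
E
python3 - <<'E'
from h import *
plan([.5,.15,.45],np.pi/2)
c=robot.calibration("wrist");E=c["extrinsics"];print("cam",-E[:3,:3].T@E[:3,3],E[:3,:3].round(2),c["fx"])
E
```

```text
t 0.1 pos [0.2618 0.5396 0.4038] shift [-384.4 -246.6  -45.8] turn [-0.0015 -0.0005 -0.4518] F [-0.3  0.6  0.3] q [ 1.03  0.13  1.49  0.    1.52 -0.09] op 0.09268023939998042
[[-0.9    0.437 -0.001]
 [ 0.437  0.9   -0.001]
 [ 0.    -0.002 -1.   ]]
cam [0.18547176 0.57526924 0.38289311] [[ 0.44  0.9  -0.  ]
 [ 0.86 -0.42  0.3 ]
 [ 0.27 -0.13 -0.95]] 331.14162885433495
```

>>> apply_moves:
  series:
    - [[-31.4,-21.2,-4.2],[0,0,0]]
    - [[-31.4,-21.2,-4.2],[0,0,0]]
    - [[-31.4,-21.2,-4.2],[0,0,0]]
    - [[-31.4,-21.2,-4.2],[0,0,0]]
    - [[-31.4,-21.2,-4.2],[0,0,0]]
    - [[-31.4,-21.2,-4.2],[0,0,0]]
    - [[-31.4,-21.2,-4.2],[0,0,0]]
    - [[-31.4,-21.2,-4.2],[0,0,0]]
    - [[-31.4,-21.2,-4.2],[0,0,0]]
    - [[-31.4,-21.2,-4.2],[0,0,0]]
    - [[-31.4,-21.2,-4.2],[0,0,0]]

```text
t: 1.02
tool_pos: [0.4713, 0.1774, 0.4509]
orientation: [-0.703, -3.061, 0.0]
force: [0.2, 0.7, 0.7]
opening: 0.0933
gripper_force: 0.0
```

>>> apply_moves:
  series:
    - [[0,0,0],[0,0,-0.113]]
    - [[0,0,0],[0,0,-0.113]]
    - [[0,0,0],[0,0,-0.113]]
    - [[0,0,0],[0,0,-0.113]]
    - [[0,0,0],[0,0,0]]
    - [[0,0,0],[0,0,0]]
  claw: 0.75

```text
t: 1.52
tool_pos: [0.4708, 0.1792, 0.4506]
orientation: [-0.005, -3.141, 0.0]
force: [-0.0, -0.4, 0.5]
opening: 0.0698
gripper_force: 0.0
```

```bash
python3 - <<'E'
from h import *
plan([.55,.181,.45],np.pi/2)
c=robot.calibration("wrist");p,d=robot.read_camera("wrist");np.savez("w1.npz",p=p,d=d,E=c["extrinsics"])
cv2.imwrite("pics/w1.png",np.clip(p*1.6,0,255).astype(np.uint8))
E
```

```text
t 1.5167 pos [0.4708 0.1792 0.4506] shift [-79.2   2.1   0.5] turn [-0.0002 -0.0007 -0.0034] F [-0.  -0.4  0.5] q [ 0.26 -0.15  1.68  0.    1.61 -1.31] op 0.06984982298772291
[[-1.     0.003 -0.001]
 [ 0.003  1.    -0.   ]
 [ 0.001 -0.    -1.   ]]
```

View pics/w1.png

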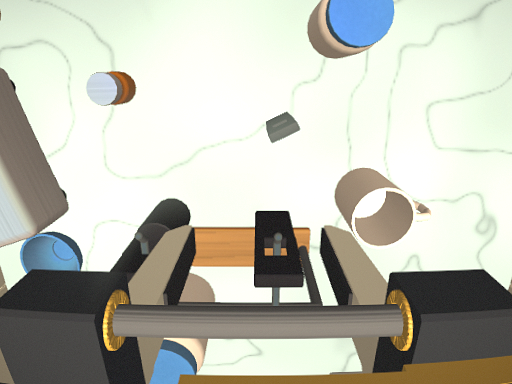

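The wrist view shows the flat pusher between the fingers at about (277,245), with its grip block's top edge near row 283. It hangs through its eye on the hook (277,250). The round pusher is at (150,240) and a decoy at (283,126).

```bash
python3 - <<'E'
from h import *
w=np.load("w1.npz");c=robot.calibration("wrist");c["extrinsics"]=w["E"]
P=cloud(c,w["d"]);g=w["p"].max(2)
def rect(m,n):
    q=P[m]; r=cv2.minAreaRect((q[:,:2]*1000).astype(np.float32)); print(n,len(q),np.round(r[0],1),np.round(r[1],1),round(r[2],1),"z",np.percentile(q[:,2],[1,50,99]).round(4))
box=np.zeros(g.shape,bool);box[205:290,250:306]=1
b=box&(abs(P[...,0]-.545)<.05)&(abs(P[...,1]-.18)<.035)&(w["d"]>0)
for lo,hi in((.03,.11),(.11,.145),(.15,.175),(.176,.19)):
    m=b&(P[...,2]>lo)&(P[...,2]<hi)&(g<75); 
    if m.sum()>10: rect(m,(lo,hi)); q=P[m]; print(np.percentile(q[:,0],[2,50,98]).round(4),np.percentile(q[:,1],[2,50,98]).round(4), "slope dx/dy",np.polyfit(q[:,1],q[:,0],1)[0].round(3))
print([P[v,277].round(3).tolist()+[int(g[v,277])] for v in range(205,300,6)])
E
```

```text
(0.03, 0.11) 1040 [552.2 194.6] [13.5 40.8] 0.7 z [0.033  0.0793 0.1097]
[0.546  0.5468 0.5567] [0.1746 0.193  0.2141] slope dx/dy 0.004
(0.11, 0.145) 376 [558.4 189. ] [37.  52.9] 64.9 z [0.1101 0.133  0.1449]
[0.5353 0.5459 0.5723] [0.1749 0.1943 0.2145] slope dx/dy 0.029
(0.15, 0.175) 705 [533.6 194.3] [28.  40.9] 1.0 z [0.1504 0.1621 0.1748]
[0.5208 0.546  0.547 ] [0.175 0.195 0.214] slope dx/dy -0.023
(0.176, 0.19) 720 [552.6 194.6] [14.6 40.7] 0.6 z [0.1763 0.1809 0.1824]
[0.5457 0.5507 0.5584] [0.1751 0.1945 0.2142] slope dx/dy 0.002
[[0.551, 0.204, -0.0, 172], [0.547, 0.203, 0.033, 11], [0.546, 0.201, 0.054, 20], [0.547, 0.2, 0.071, 21], [0.546, 0.199, 0.089, 22], [0.521, 0.195, 0.156, 69], [0.529, 0.196, 0.152, 56], [0.539, 0.196, 0.145, 71], [0.545, 0.196, 0.145, 72], [0.545, 0.196, 0.156, 21], [0.546, 0.195, 0.165, 25], [0.546, 0.195, 0.176, 23], [0.548, 0.194, 0.182, 36], [0.555, 0.194, 0.181, 35], [0.586, 0.197, 0.145, 71], [0.594, 0.197, 0.145, 69]]
```

The pusher is at (0.5525, 0.1955) with yaw about 0 and its top at 0.182. My y mask clipped at 0.215, so I took the y centre from the left edge plus 22 mm, which agrees with the hook bar at 0.196.

>>> apply_moves:
  series:
    - [[-27,5.5,0],[0,0,-0.003]]
    - [[-27,5.5,0],[0,0,0]]
    - [[-27.5,5.5,0],[0,0,0]]
    - [[0,0,20],[0,0,0]]
    - [[0,0,20],[0,0,0]]
    - [[0,0,20],[0,0,0]]
    - [[0,0,20],[0,0,0]]
    - [[0,0,20],[0,0,0]]
    - [[0,0,20],[0,0,0]]
    - [[0,0,0],[0,0,0]]

```text
t: 2.4
tool_pos: [0.5507, 0.1956, 0.3257]
orientation: [0.0, -3.134, 0.003]
force: [-1.1, -0.6, -1.7]
opening: 0.0698
gripper_force: 0.0
```

>>> apply_moves:
  series:
    - [[0,0,0],[0,0,0]]
    - [[0,0,0],[0,0,0]]
    - [[0,0,0],[0,0,0]]
    - [[0,0,0],[0,0,0]]
    - [[0,0,0],[0,0,0]]
    - [[0,0,0],[0,0,0]]
    - [[0,0,0],[0,0,0]]
  claw: 0.3
  newtons: 45

```text
t: 2.98
tool_pos: [0.5528, 0.196, 0.3325]
orientation: [-0.005, 3.139, 0.001]
force: [-1.0, 0.2, 6.8]
opening: 0.0435
gripper_force: 45.0
```

>>> apply_moves:
  series:
    - [[0,0,-6],[0,0,0]]
    - [[0,0,-7],[0,0,0]]
    - [[0,0,-7],[0,0,0]]
    - [[0,0,0],[0,0,0]]
    - [[0,0,0],[0,0,0]]
    - [[0,0,0],[0,0,0]]
    - [[0,0,0],[0,0,0]]

```text
t: 3.57
tool_pos: [0.5522, 0.1959, 0.3505]
orientation: [0.005, -3.141, 0.0]
force: [0.4, -0.1, -0.8]
opening: 0.0438
gripper_force: 45.0
```

>>> apply_moves:
  series:
    - [[10,0,0],[0,0,0]]
    - [[15,0,0],[0,0,0]]
    - [[15,0,0],[0,0,0]]
    - [[15,0,0],[0,0,0]]
    - [[3,0,0],[0,0,0]]
    - [[0,0,0],[0,0,0]]
    - [[0,0,0],[0,0,0]]

```text
t: 4.15
tool_pos: [0.4946, 0.1957, 0.351]
orientation: [-0.005, 3.141, 0.0]
force: [0.7, 0.6, 0.0]
opening: 0.0434
gripper_force: 45.0
```

>>> apply_moves:
  series:
    - [[0,0,-30],[0,0,0]]
    - [[0,0,-30],[0,0,0]]
    - [[0,0,-30],[0,0,0]]
    - [[0,0,-30],[0,0,0]]
    - [[0,0,-30],[0,0,0]]
    - [[0,0,-20],[0,0,0]]
    - [[-5,-30,0],[0,0,0]]
    - [[-5,-30,0],[0,0,0]]
    - [[-5,-30,0],[0,0,0]]
    - [[-5,-30,0],[0,0,0]]
    - [[-5,-30,0],[0,0,0]]
    - [[-5,-30,0],[0,0,0]]

```text
t: 5.15
tool_pos: [0.5256, 0.014, 0.521]
orientation: [-0.005, 3.141, -0.0]
force: [0.7, 0.4, -1.3]
opening: 0.0436
gripper_force: 45.0
```

>>> apply_moves:
  series:
    - [[-5,-30,0],[0,0,0]]
    - [[0,-30,0],[0,0,0]]
    - [[0,-30,0],[0,0,0]]
    - [[0,-30,0],[0,0,0]]
    - [[0,-30,0],[0,0,0]]
    - [[0,-30,0],[0,0,0]]
    - [[0,-30,0],[0,0,0]]
    - [[0,0,0],[0,0,-0.12]]
    - [[0,0,0],[0,0,-0.12]]
    - [[0,0,0],[0,0,0]]
    - [[0,0,0],[0,0,0]]
    - [[0,0,0],[0,0,0]]

```text
t: 6.15
tool_pos: [0.5309, -0.1942, 0.5208]
orientation: [0.375, -3.119, -0.0]
force: [-0.0, 0.1, -0.3]
opening: 0.0437
gripper_force: 45.0
```

```bash
python3 - <<'E'
from h import *
plan([.48,-.2,.51],np.pi/2+.25)
c=robot.calibration("wrist");p,d=robot.read_camera("wrist");np.savez("w2.npz",p=p,d=d,E=c["extrinsics"])
cv2.imwrite("pics/w2.png",np.clip(p*1.4,0,255).astype(np.uint8))
P=cloud(c,d);print([P[v,u].round(3).tolist() for u,v in((256,100),(256,150),(256,200),(256,250))])
E
```

```text
t 6.15 pos [ 0.5309 -0.1942  0.5208] shift [50.8  6.4 10.9] turn [ 0.     -0.0001 -0.0106] F [-0.   0.1 -0.3] q [-0.44  0.02  1.4  -0.    1.73 -2.25] op 0.04367808706448362
[[-0.971 -0.237 -0.   ]
 [-0.237  0.971  0.   ]
 [ 0.     0.    -1.   ]]
[[0.467, -0.213, 0.166], [0.516, -0.201, 0.164], [0.524, -0.198, 0.288], [0.525, -0.198, 0.358]]
```

View pics/w2.png

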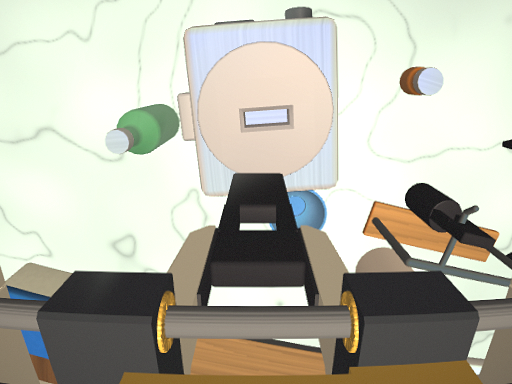

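The wrist view shows the slot at about (266,117), its bevelled outline roughly 50 x 22 px. The held pusher's foot ends at row 174, columns 234–281. I'll measure both in this same view.

```bash
cat > m.py <<'E'
from h import *
def slot(p,c,u,v,r=48):
    x0,y0=max(int(u)-r,0),max(int(v)-26,0);cr=cv2.resize(p[y0:int(v)+27,x0:int(u)+r],None,fx=4,fy=4,interpolation=cv2.INTER_CUBIC).astype(float)
    bg=np.median(cr.reshape(-1,3),0);m=(np.abs(cr-bg).sum(2)>45).astype(np.uint8)
    cs,_=cv2.findContours(cv2.morphologyEx(m,cv2.MORPH_OPEN,np.ones((5,5))),cv2.RETR_EXTERNAL,cv2.CHAIN_APPROX_NONE)
    k=max(cs,key=lambda a:cv2.contourArea(a)*(cv2.pointPolygonTest(a,(4.*(u-x0),4.*(v-y0)),False)>=0))[:,0]
    q=np.array([onz(c,x0+(a+.5)/4-.5,y0+(b+.5)/4-.5,.165)[:2] for a,b in k])*1000
    R=cv2.minAreaRect(q.astype(np.float32));print("slot",np.round(R[0],1),np.round(R[1],1),round(R[2],2));return R
def foot(p,d,c,lo,hi):
    s=robot.read_state();M=Ro.from_rotvec(s["orientation"]).as_matrix();P=(cloud(c,d)-s["tool_pos"])@M*1000 # tool frame
    g=p.max(2);m=(g<60)&(P[...,2]>lo)&(P[...,2]<hi)&(abs(P[...,1])<35)&(abs(P[...,0])<25)&(d>0);q=P[m]
    f=np.polyfit(q[:,2],q[:,0],1);h=np.polyfit(q[:,1],q[:,0],1)
    print("foot tool-frame n",len(q),"x face med",np.median(q[:,0]).round(2),"dx/dz",f[0].round(4),"dx/dy",h[0].round(4))
    for a in np.linspace(lo,hi,6)[:-1]:
        k=q[(q[:,2]>=a)&(q[:,2]<a+(hi-lo)/5)]
        if len(k)>20:print(" z",a.round(),"y",np.percentile(k[:,1],[1,99]).round(1),"mid",np.percentile(k[:,1],[1,99]).mean().round(2),"x",np.median(k[:,0]).round(1))
    print("max z",np.percentile(q[:,2],99.5).round(1))
E
python3 - <<'E'
from m import *
w=np.load("w2.npz");c=robot.calibration("wrist");c["extrinsics"]=w["E"]
slot(w["p"],c,266,117);foot(w["p"],w["d"],c,222,310)
E
```

```text
slot [ 481.6 -198.8] [24.2 54. ] 17.91
foot tool-frame n 2421 x face med 7.13 dx/dz 0.0715 dx/dy 0.0005
 z 222.0 y [-22.   18.8] mid -1.57 x 6.1
 z 240.0 y [-22.6  19.2] mid -1.69 x 7.2
 z 257.0 y [-22.7  19.2] mid -1.72 x 7.3
 z 275.0 y [-22.3  19.1] mid -1.62 x 7.3
 z 292.0 y [-22.6  19.3] mid -1.61 x 7.3
max z 298.3
```

>>> apply_moves:
  series:
    - [[0,0,0],[0,0,-0.073]]
    - [[9,6.2,0],[0,0,0]]
    - [[9,6.2,0],[0,0,0]]
    - [[0,0,15],[0,0,0]]
    - [[0,0,15],[0,0,0]]
    - [[0,0,12],[0,0,0]]
    - [[0,0,0],[0,0,0]]
    - [[0,0,0],[0,0,0]]
    - [[0,0,0],[0,0,0]]
    - [[0,0,0],[0,0,0]]

```text
t: 7.03
tool_pos: [0.5098, -0.188, 0.4801]
orientation: [-0.494, 3.101, -0.001]
force: [0.5, 0.2, -1.1]
opening: 0.0438
gripper_force: 45.0
```

```bash
python3 - <<'E'
from m import *
plan([.4814,-.1971,.478],np.pi/2+np.radians(17.9))
c=robot.calibration("wrist");p,d=robot.read_camera("wrist");np.savez("w3.npz",p=p,d=d,E=c["extrinsics"])
cv2.imwrite("pics/w3.png",np.clip(p*1.4,0,255).astype(np.uint8))
E=c["extrinsics"];k=cv2.projectPoints(np.array([[.4816,-.1988,.165]]),cv2.Rodrigues(E[:3,:3])[0],E[:3,3],K(c),c["D"])[0].ravel();print(k)
foot(p,d,c,222,310);slot(p,c,*k,r=60)
E
```

```text
t 7.0333 pos [ 0.5098 -0.188   0.4801] shift [29.9  0.2  2. ] turn [-0.0011  0.0011  0.0035] F [ 0.5  0.2 -1.1] q [-0.45 -0.04  1.53 -0.    1.65 -2.33] op 0.043826034617700654
[[-0.951 -0.311  0.001]
 [-0.311  0.951 -0.001]
 [-0.001 -0.001 -1.   ]]
[257.81123476 144.02982824]
foot tool-frame n 2424 x face med 7.25 dx/dz 0.0716 dx/dy -0.0003
 z 222.0 y [-21.7  19. ] mid -1.35 x 6.2
 z 240.0 y [-22.3  19.4] mid -1.44 x 7.4
 z 257.0 y [-22.3  19.4] mid -1.45 x 7.4
 z 275.0 y [-22.2  19.4] mid -1.38 x 7.4
 z 292.0 y [-22.4  19.6] mid -1.4 x 7.4
max z 298.5
slot [ 481.5 -198.8] [23.9 53.8] 18.03
```

View pics/w3.png

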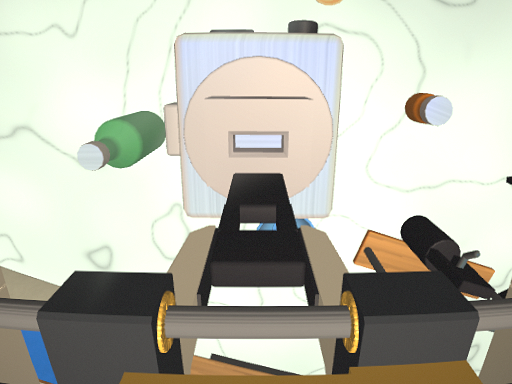

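The second view agrees with the first: the slot is at (258,144), pixel-aligned with the foot at columns 233–282. The remaining shift is about 30 mm along tool x and 0 in y. I'll move over the slot and start down.

>>> apply_moves:
  series:
    - [[10,0,0],[0,0,0]]
    - [[10,0,0],[0,0,0]]
    - [[9.9,-0.1,0],[0,0,0]]
    - [[0,0,0],[0,0,0]]
    - [[0,0,0],[0,0,0]]
    - [[0,0,0],[0,0,0]]
    - [[0,0,4],[0,0,0]]
    - [[0,0,4],[0,0,0]]
    - [[0,0,4],[0,0,0]]
    - [[0,0,4],[0,0,0]]
    - [[0,0,0],[0,0,0]]
    - [[0,0,0],[0,0,0]]

```text
t: 8.08
tool_pos: [0.4813, -0.1972, 0.4623]
orientation: [0.495, -3.102, -0.001]
force: [0.6, -0.2, -0.4]
opening: 0.0435
gripper_force: 45.0
```

>>> apply_moves:
  series:
    - [[0,0,3],[0,0,0]]
    - [[0,0,3],[0,0,0]]
    - [[0,0,3],[0,0,0]]
    - [[0,0,3],[0,0,0]]
    - [[0,0,2],[0,0,0]]
    - [[0,0,0],[0,0,0]]
    - [[0,0,0],[0,0,0]]
    - [[0,0,0],[0,0,0]]

```text
t: 8.75
tool_pos: [0.4812, -0.1974, 0.4491]
orientation: [-0.495, 3.102, -0.0]
force: [0.3, 0.1, -1.0]
opening: 0.0438
gripper_force: 45.0
```

>>> apply_moves:
  series:
    - [[0,0,3],[0,0,0]]
    - [[0,0,3],[0,0,0]]
    - [[0,0,3],[0,0,0]]
    - [[0,0,3],[0,0,0]]
    - [[0,0,0],[0,0,0]]
    - [[0,0,0],[0,0,0]]
    - [[0,0,0],[0,0,0]]

```text
t: 9.33
tool_pos: [0.4813, -0.1975, 0.4375]
orientation: [-0.494, 3.102, -0.001]
force: [1.1, -0.4, 4.9]
opening: 0.0436
gripper_force: 45.0
```

>>> apply_moves:
  series:
    - [[0,0,3],[0,0,0]]
    - [[0,0,3],[0,0,0]]
    - [[0,0,3],[0,0,0]]
    - [[0,0,2],[0,0,0]]
    - [[0,0,0],[0,0,0]]
    - [[0,0,0],[0,0,0]]
    - [[0,0,0],[0,0,0]]

```text
t: 9.92
tool_pos: [0.4814, -0.1975, 0.4268]
orientation: [-0.494, 3.101, -0.001]
force: [-0.7, 0.4, 6.9]
opening: 0.0436
gripper_force: 45.0
```

>>> apply_moves:
  series:
    - [[0,0,2],[0,0,0]]
    - [[0,0,0],[0,0,0]]
    - [[0,0,0],[0,0,0]]
    - [[0,0,0],[0,0,0]]
    - [[0,0,0],[0,0,0]]
    - [[0,0,0],[0,0,0]]

```text
t: 10.42
tool_pos: [0.4813, -0.1975, 0.4249]
orientation: [-0.494, 3.101, -0.001]
force: [-1.2, -0.2, 8.1]
opening: 0.0439
gripper_force: 45.0
```

```bash
python3 - <<'E'
from m import *
p,d=robot.read_camera("wrist");w=np.load("w3.npz")
a=w["p"][200:285,215:300];r=cv2.matchTemplate(p,a,cv2.TM_CCOEFF_NORMED);print(cv2.minMaxLoc(r)) # slip check, expect (215,200)
F=[]
for _ in range(6):
    robot.read_camera("top");s=robot.read_state();F.append(s["force"])
print(np.mean(F,0).round(2),s["tool_pos"],s["t"],s["opening"])
cv2.imwrite("pics/w4.png",np.clip(p*1.4,0,255).astype(np.uint8))
E
```

```text
(-0.5121564269065857, 0.9537901282310486, (345, 132), (215, 200))
[-0.32 -0.27  7.47] [ 0.48134275 -0.19743499  0.42491957] 10.7667 0.04339909457972802
```

View pics/w4.png

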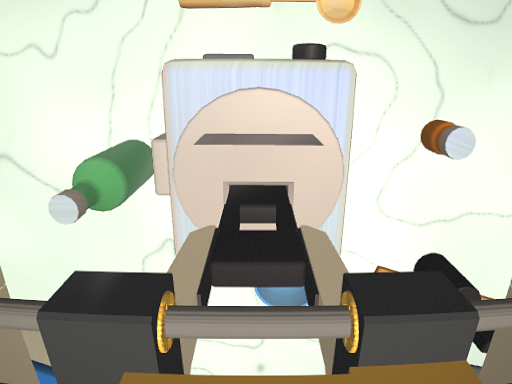

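The foot is inside the slot at about (258,187) with no slip in the grip. Height and force both put the plate at about 18 of its 22 mm travel. Handing in.

```bash
python3 -c "
from plant import robot
print(robot.close_job())"
```

```text
the job is handed in; nothing more can be done
None
```

The job is handed in: the large flat pusher is off its hook and still gripped, its foot in the feed slot holding the safety plate at about 18 of its 22 mm travel (estimated from height and push force), and nothing else was touched, at about 11 s of the 48 s limit.

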